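# Jack up the hinged circuit-board tray and hold it

## Robot

A 7-joint arm with a two-finger parallel gripper is mounted at the origin on the work surface. World frame = base frame: x ahead of the robot, y to its left, z up, the work surface at z = 0. Lengths are in m, angles in rad, forces in N, time in s.
With the tool pointing down it reaches from about 0.35 to 0.9 m from the base axis. Payload 8.1 kg.
Tool frame: the origin (TCP) lies midway between the tips of the shut fingers; the grasp point (between the pads) lies 19 mm behind it; x points along the fingers, z is the direction in which the jaws open and shut, and the axes are right-handed (so a half turn about x gives the same grasp; the last joint's range is limited). The gripper opens to 92 mm and grips with 3 to 60 N. Pads are 19 mm wide; open, the fingers measure 130 mm over their backs; the gripper's body (75 mm by 190 mm) begins 47 mm behind the grasp point.
Start: joints at [1.132, 0.434, 0.025, 1.573, -0.012, 1.134, -0.075], TCP at [0.206, -0.59, 0.227] pointing down, gripper open.
Joint ranges: [-2.62, 2.62], [-0.44, 2.09], [-1.27, 1.32], [0.08, 2.57], [-1.32, 4.46], [0.12, 2], [-2.74, 2.74]. Speed limits (rad/s): [2.22, 2.22, 3.01, 3.01, 3.14, 3.14, 3.14].

## Interface

Orientations are given as a rotation vector (axis times angle).
In Python, from cell import arm, optics, finder gives the robot as it stands.
- The arm moves only by the tool send_rows, never from a script. Its argument "rows" is a list that holds one entry, the list of rows, each a list of 7 numbers: the shift along the tool's x, y, z in mm, then the turn, a rotation vector about the tool's x, y, z in degrees, then the opening in per cent of the stroke, from 0 (shut) to 100 (fully open). A call has exactly 8 rows; each row is the pose to reach, as a shift and turn from the pose commanded when the call began, along the tool's axes at that moment; what a row does not reach only later rows make up. A row lasts 1/10 s, in which the tool goes at most 50 mm and 8.59 degrees, less where a joint would pass 70% of its speed; a pose out of reach is approached as far as the arm can. A call with a gripper value outside its range is refused whole. The fingers move at their own pace and stop on an object; "grip_force" is the grip in N (left out, the last holds). Time passes only in rows, so rows that repeat a pose let the fingers close, or fill a call up. It gives the time, the measured TCP pose, the force and the opening at its end, in the units of the state.
- arm.observe(): the state, without advancing time (a new reading comes with each control period).
- optics.get_image(name): name is "side" or "top" or "wrist"; returns (picture, depth): 420x560x3 uint8, red, green, blue; 420x560 float32, m along the optical axis (not along the pixel's ray), 0 where there is no reading.
- optics.get_calibration(name): a dict with "camera_matrix" (3x3 intrinsics, pixels), "D" ([k1, k2, p1, p2, k3] as OpenCV has them; the pictures are not rectified), "position" and "orientation" of the camera in the world; the wrist camera has in their place "T_tool_cam" (4x4, takes a point from camera to tool coordinates, whose origin is the TCP and whose axes are the tool frame's). Camera axes: x right, y up, looking along -z (the intrinsics and any distortion apply to the point x, -y, -z); pixel columns grow to the right and rows downward; lengths in m; the calibration is good to about 2 mm. A picture is of the moment at which its call begins: read the wrist's pose just before it. get_calibration takes no time and is no camera call.
- arm.sign_off(): hands the job in, once; it reports no verdict.
Trained networks look in the newest picture that a camera, given by its name, has taken for a name from the list of things; names that differ only in an ending like _2 or _b are one class to them, and where a whole thing is asked for, a point or a joint stands for the part that bears it (a point fixed in the world has none). Each returns a list of dicts, best first, with "confidence" (0 to 1); they miss things now and then, are a little off and sometimes report something else, mostly with a low value. They report only what shows in the picture. A call takes as long as a camera call. They do not tell look-alikes from the thing itself.
- finder.search_frame(camera, thing): "bbox" ([left, top, width, height] in pixels, round what is visible of it).
- finder.regions_of(camera, thing): "region" (420x560 bool, what is visible of it) and "bbox" ([left, top, width, height] in pixels, round what is visible of it).
- finder.place_of(camera, thing): "xy" ([column, row] in pixels: a listed point, or the origin of a listed thing).
The state is a dict: "clock": time; "joints": joint angles; "dq": joint speeds; "joint_efforts": joint torques, N m; "position": TCP position; "ee_rot": TCP orientation; "force": force on the tool from outside, world axes, zero at the start; "ft_torque": the same for the moment, N m; "width": opening from 0.0 (shut) to 1.0 (fully open).
Only numpy, scipy, OpenCV 4.12 (cv2) and the standard library are available. Lean on these libraries where they do the work, as an engineer would, in place of code of your own. Each camera call takes 0.05 s, during which the arm holds its last target.

## Task

Close the little red jack's valve by pressing its yellow cap fully home, then set the jack flat on the bench with its saddle centred under the yellow-marked lift point on the board tray's lug. Give the handle at least one full pump (all the way down, then let it come right back up), push it all the way down again so that the jack alone carries the raised tray, and finish while still holding the handle fully down. Do not push on the board carrier yourself, do not tip the jack over, and leave the meter, tape roll, screwdriver and jar where they are.

Things in the scene. Friction and masses are not known exactly. Their poses are not given: they have to be found in the camera images.
- jack: Loose red lever jack, 0.8 kg. Origin: underside of the base, below the pump body. x points from handle end to saddle end, z up. Base plate 10 mm thick: x -130 to +85, y +-40 mm. Upright pump body at the origin, 40 (x) by 30 (y) mm, top at z 75 mm: grip it here from above, across y (centre of mass within 20 mm). Only the yellow cap stands on it. Handle pivot at x -26, z 58 mm.
- saddle (a point): Centre of the top face of the jack's black rubber saddle, a disc 40 mm across at jack x = +60 mm, y = 0; 58 mm above the bench when lowered. It rises straight up 65 mm per radian of the handle (39 mm at the full stroke) and follows the handle both ways: nothing latches it.
- valve_top (a point): Centre of the top of the yellow valve cap, a cylinder 20 mm across standing upright on the pump body at jack x = +4 mm, y = 0. Its top is 93 mm above the bench when fully raised and 85 mm when fully home.
- valve (a joint): Travel of the yellow valve cap in m: 0 fully raised, 0.008 fully home (pressed down). Friction of about 5 N holds it wherever it is left.
- handle_pad (a point): Centre of the upper face of the black rubber pad at the end of the pump handle: push down here. Pad 40 mm along the handle, 44 mm across, 12 mm thick; its middle is 112 mm from the handle's pivot (jack x -26, y 0, z 58 mm), its face 6 mm above the handle's centre line.
- pump (a joint): Angle of the pump handle, rad: 0 fully up (it rises 0.40 rad above level towards its end), 0.60 fully down on its stop (0.20 below level). A spring and the load bring it back up when let go. Pushing at the pad takes about 2 N at first, 5 to 8 N near the bottom with the tray on the saddle.
- carrier: Grey stand fixed to the bench, 230 x 215 mm, with a hinged aluminium board tray. Origin: on the bench under its middle. Hinge on the +y side; a lug 44 mm wide, 8 mm thick (top at z 84 mm) sticks out on the -y side to y -175 mm. Tray ends at y -110, legs at y -95 mm. Bring the jack's saddle end in from the -y side, moving to carrier +y. Highest part: heat sink, 116 mm. Only the jack may push it.
- lift_point (a point): Lift point: centre of the mark, on the underside of the lug (carrier x = 0, y = -155 mm), 76 mm above the bench with the tray at rest. On the lug's top face a yellow disc 32 mm across with a black dot marks it.
- tray (a joint): Tilt of the tray in rad: 0 at rest, level; grows as the lift point rises. The hinge is 265 mm from the lift point; about 0.08 with the jack fully pumped. Lifting takes 3.5 to 7 N at the lift point; the tray sinks back when the jack does.
- meter: Bystander: green hand-held meter lying flat, 90 x 180 x 40 mm. Origin: centre of its underside.
- tape_roll: Bystander: green roll of tape lying flat, 90 mm across, 22 mm high. Origin: centre of its underside.
- screwdriver: Bystander: screwdriver with a yellow handle, lying flat beyond the carrier. Origin: on its underside.
- flux_jar: Bystander: small jar, 48 mm across, 45 mm high. Origin: centre of its underside.
Things that resemble listed ones, but are neither listed nor needed, are in the scene too. Of the things that look like the jack, the larger one is meant.

How it is judged:
By the outcome, as a careful person would: the job done as asked, in the order asked, and still so for the second after the job is handed in, while the arm keeps its last pose, push and grip.
It also fails if it takes over 67 s, if anything falls off the work surface, if the arm or the gripper's body presses on something with over 40 N, if the wrist force passes 120 N, or if a joint passes its speed limit or range.

## Working session

There is one attempt and no reset: what is moved stays moved. The work goes in short steps, Python scripts to look and compute and a tool call to move; the robot and the scene stay as the last step left them, time stands still between calls to the robot, and variables do not carry over. Pictures are saved under pics/ and viewed, and the job is handed in when it is done.

Besides the shell and the picture viewer there is one more tool, called after ">>>" as name(argument=value, ...), one argument or row to a line, values as JSON. send_rows: Moves the arm, as the interface text tells. Its arguments: {"type":"object","properties":{"rows":{"type":"array"},"grip_force":{"type":"number"}},"required":["rows"]}

```bash
ls; mkdir -p pics
cat > h.py <<'E'
import numpy as np, cv2
from scipy.spatial.transform import Rotation as R
from cell import arm, optics, finder
def cam(name, st=None):
    c=optics.get_calibration(name); K=np.array(c['camera_matrix']); D=np.array(c['D'])
    if 'T_tool_cam' in c:
        st=st or arm.observe()
        T=np.eye(4); T[:3,:3]=R.from_rotvec(st['ee_rot']).as_matrix(); T[:3,3]=st['position']
        T=T@np.array(c['T_tool_cam'])
    else:
        T=np.eye(4); o=np.array(c['orientation'])
        T[:3,:3]=o if o.shape==(3,3) else (R.from_rotvec(o).as_matrix() if o.size==3 else R.from_quat(o).as_matrix()); T[:3,3]=c['position']
    return K,D,T
def ray(C,uv):
    K,D,T=C; p=cv2.undistortPoints(np.array([[uv]],float),K,D)[0,0]
    return T[:3,3], T[:3,:3]@np.array([p[0],-p[1],-1.])
def onz(C,uv,z):
    o,d=ray(C,uv); return o+d*(z-o[2])/d[2]
def atd(C,uv,dep):
    o,d=ray(C,uv); return o+d*dep
def proj(C,P):
    K,D,T=C; q=(np.atleast_2d(P)-T[:3,3])@T[:3,:3]; q=q*[1,-1,-1]
    return cv2.projectPoints(q,np.zeros(3),np.zeros(3),K,D)[0][:,0]
def snap(name,f):
    st=arm.observe(); im,d=optics.get_image(name); cv2.imwrite('pics/'+f,im[:,:,::-1]); return cam(name,st),im,d
E
python3 - <<'E'
from h import *
print(arm.observe())
for n in ['top','side','wrist']:
    print(optics.get_calibration(n)); snap(n,n+'0.png')
E
```

```text
pics
{'clock': 0.0, 'joints': array([ 1.13236835,  0.43522115,  0.02498266,  1.57409058, -0.01163578,
        1.13399023, -0.0750603 ]), 'dq': array([ 0.00065135,  0.00096612,  0.00060141, -0.00044609,  0.00078395,
        0.00068949,  0.00206219]), 'joint_efforts': array([ 3.61220191e-04, -6.67851019e+01,  9.85473208e-01, -3.14471376e+01,
       -6.03116490e-02,  4.28116391e-02,  1.67823614e-04]), 'position': array([ 0.20575452, -0.58962423,  0.22594873]), 'ee_rot': array([ 0.95924961,  1.35091727, -0.95790803]), 'force': array([0.28468375, 0.644575  , 0.26427433]), 'ft_torque': array([-0.02559001,  0.02110832,  0.032008  ]), 'width': 0.9978974188580882}
{'camera_matrix': array([[501.90728564,   0.        , 279.24451082],
       [  0.        , 501.90728564, 211.20255125],
       [  0.        ,   0.        ,   1.        ]]), 'D': array([-0.08523644,  0.        ,  0.        ,  0.        ,  0.        ]), 'position': array([ 0.37023589, -0.02243419,  1.35828966]), 'orientation': array([ 0.11162515, -0.12925213, -1.55753975])}
{'camera_matrix': array([[407.36977224,   0.        , 273.363
[... 218 characters left out ...]
95, 0.63895357, 0.8378209 ]), 'orientation': array([ 0.24803222, -1.02351737, -2.44261372])}
{'camera_matrix': array([[322.32948054,   0.        , 283.53555785],
       [  0.        , 322.32948054, 205.82757922],
       [  0.        ,   0.        ,   1.        ]]), 'D': array([-0.03711294,  0.        ,  0.        ,  0.        ,  0.        ]), 'T_tool_cam': array([[-1.05081652e-03,  2.84875379e-01, -9.58563985e-01,
        -1.58394134e-01],
       [ 8.90078297e-04,  9.58564401e-01,  2.84874527e-01,
         7.64661456e-02],
       [ 9.99999052e-01, -5.53846141e-04, -1.26083670e-03,
         5.77607808e-05],
       [ 0.00000000e+00,  0.00000000e+00,  0.00000000e+00,
         1.00000000e+00]])}
```

View pics/top0.png

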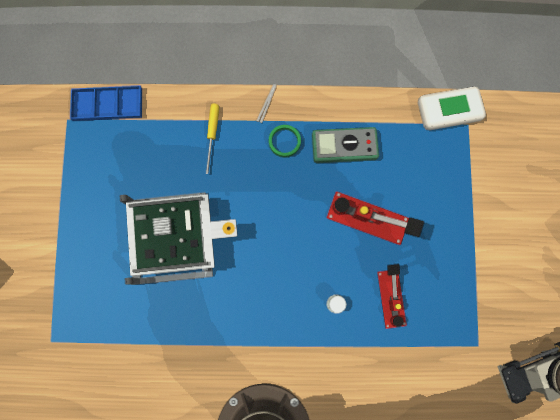

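View pics/side0.png

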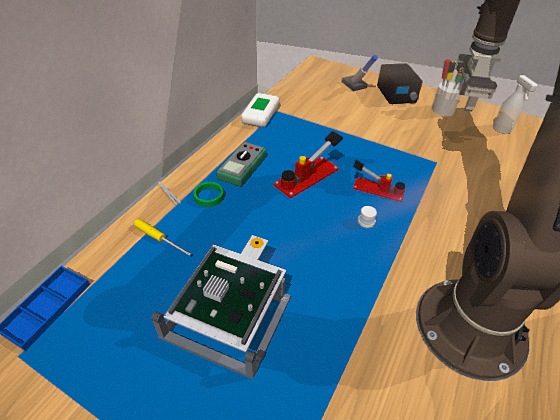

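View pics/wrist0.png

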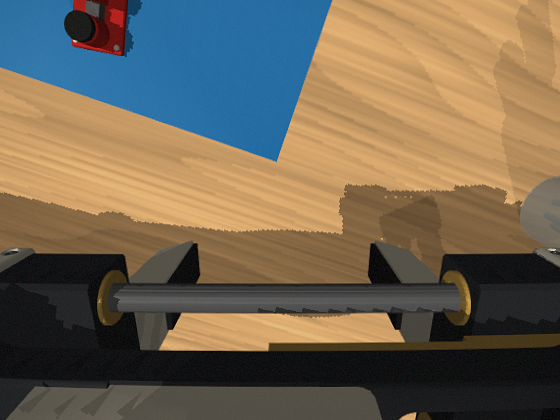

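The top view shows the large jack at about (375,218), with its saddle at (342,205), cap at (364,210) and pad at (414,227). The yellow lift mark is at (229,228), the small look-alike jack at (395,297) and the jar at (337,303).

Run:
```python
from h import *
for n in ['top','side']:
    C,im,d=snap(n,n+'1.png')
    for t,z in [('saddle',.058),('valve_top',.093),('handle_pad',None),('jack',0),('carrier',0),('lift_point',.084)]:
        for r in finder.place_of(n,t):
            uv=np.array(r['xy']); i=np.round(uv).astype(int)
            dd=d[min(i[1],419),min(i[0],559)]
            print(n,t,round(r['confidence'],2),uv.round(1),'depthpt',atd(C,uv,dd).round(4), 'onz',onz(C,uv,z).round(4) if z is not None else '')
C,im,d=cam('top'),*optics.get_image('top')
hsv=cv2.cvtColor(im,cv2.COLOR_RGB2HSV)
# yellow blobs & red region
def blobs(m,mn=15):
    n,l,s,c=cv2.connectedComponentsWithStats(m.astype(np.uint8)); return [(s[i],c[i],l==i) for i in range(1,n) if s[i][4]>=mn]
for s,c,_ in blobs((hsv[...,0]>18)&(hsv[...,0]<35)&(hsv[...,1]>180)&(hsv[...,2]>120)):
    print('yel',s,c.round(1),onz(C,c,.09).round(4))
for s,c,m in blobs(((hsv[...,0]<6)|(hsv[...,0]>174))&(hsv[...,1]>150)&(hsv[...,2]>60),100):
    ys,xs=np.nonzero(m); r=cv2.minAreaRect(np.c_[xs,ys].astype(np.float32)); print('red',s,[onz(C,p,.01).round(4)[:2] for p in cv2.boxPoints(r)])
cv2.imwrite('pics/crop.png',cv2.resize(im[170:270,200:440,::-1],None,fx=3.3,fy=3.3,interpolation=cv2.INTER_CUBIC))
```

```text
top saddle 0.68 [398.8 318.3] depthpt [ 0.2958 -0.3498  0.041 ] onz [ 0.2967 -0.3456  0.058 ]
top saddle 0.61 [172.7 237.7] depthpt [0.4957 0.2344 0.089 ] onz [0.4988 0.2407 0.058 ]
top saddle 0.48 [341.7 203.9] depthpt [ 0.5935 -0.2011  0.0541] onz [ 0.5929 -0.2006  0.058 ]
top valve_top 0.37 [396.8 305.4] depthpt [ 0.3298 -0.3387  0.0672] onz [ 0.3306 -0.3324  0.093 ]
top valve_top 0.36 [364.3 211.7] depthpt [ 0.5667 -0.2531  0.0963] onz [ 0.5672 -0.2538  0.093 ]
top handle_pad 0.63 [391.3 270. ] depthpt [ 0.4196 -0.3244  0.0753] onz 
top handle_pad 0.56 [415.5 226. ] depthpt [ 0.5299 -0.3818  0.1062] onz 
top handle_pad 0.33 [227.  227.1] depthpt [0.5245 0.0969 0.0878] onz 
top jack 0.88 [392.  304.9] depthpt [ 0.3305 -0.3309  0.0478] onz [ 0.329  -0.3422  0.    ]
top jack 0.66 [357.8 213.9] depthpt [ 0.5644 -0.2403  0.0731] onz [ 0.5754 -0.2527  0.    ]
top carrier 0.66 [173.3 238.2] depthpt [0.4945 0.2329 0.0888] onz [0.5032 0.2507 0.    ]
side saddle 0.62 [284.8 174.7] depthpt [ 0.5974 -0.1853  0.0616] onz [ 0.5994 -0.1891  0.058 ]
side saddle 0.5 [399.9 186.3] depthpt [ 0.2887
[... 425 characters left out ...]
 0.3348 -0.325   0.007 ] onz [ 0.336  -0.3331  0.    ]
side carrier 0.58 [226.9 315.7] depthpt [0.4703 0.3019 0.0928] onz [0.506  0.2599 0.    ]
side lift_point 0.58 [252.4 246.6] depthpt [0.5258 0.1122 0.0836] onz [0.5256 0.1124 0.084 ]
yel [209 105  10  33 148] [213.9 119.2] [0.8105 0.1388 0.09  ]
yel [360 207   8   7  43] [363.9 209.9] [ 0.5723 -0.2532  0.09  ]
yel [223 223  11  11  77] [227.9 227.7] [0.5227 0.0945 0.09  ]
red [ 327  192   78   52 1570] [array([ 0.5626, -0.1642]), array([ 0.636 , -0.1911]), array([ 0.564, -0.393]), array([ 0.4913, -0.3644])]
red [378 271  27  57 798] [array([ 0.4169, -0.3011]), array([ 0.4252, -0.3562]), array([ 0.2768, -0.3755]), array([ 0.269, -0.321])]
```

View pics/crop.png

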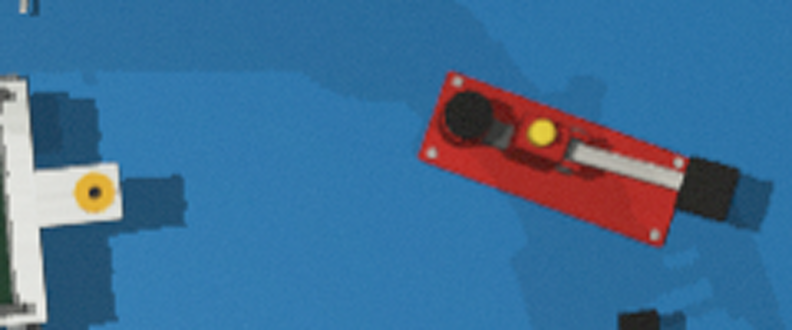

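```bash
cat >> h.py <<'E'
def toolR(yaw_z):  # tool x down, tool z horizontal at world yaw
    z=np.array([np.cos(yaw_z),np.sin(yaw_z),0]); x=np.array([0,0,-1.]); y=np.cross(z,x)
    return np.c_[x,y,z]
def plan(P,Rt,st=None,P0=None,R0=None):
    st=st or arm.observe(); R0=R.from_rotvec(st['ee_rot']).as_matrix() if R0 is None else R0; P0=st['position'] if P0 is None else P0
    s=R0.T@(np.array(P)-P0)*1000; t=R.from_matrix(R0.T@Rt).as_rotvec(degrees=True)
    print('shift',s.round(1),'turn',t.round(2)); return s,t
E
python3 - <<'E'
from h import *
st=arm.observe(); print(st['clock']); M=R.from_rotvec(st['ee_rot']).as_matrix(); print(M.round(3))
for a in (70.4+90,70.4-90):
    plan([.572,-.255,.2],toolR(np.radians(a)))
E
```

```text
0.9
[[-0.     0.944  0.329]
 [-0.     0.329 -0.944]
 [-1.    -0.     0.   ]]
shift [  26.7  456.  -195.8] turn [128.84   0.    -0.  ]
shift [  26.7  456.  -195.8] turn [-51.16   0.     0.  ]
```

>>> send_rows(
  rows=[
    [[3,46,-20,-6,0,0,0],[6,92,-40,-14,0,0,0],[10,138,-60,-22,0,0,0],[14,184,-80,-30,0,0,0],[18,230,-100,-38,0,0,0],[20,276,-120,-45,0,0,0],[22,322,-140,-51,0,0,0],[24,365,-157,-51,0,0,0]],
  ],
)

```text
clock: 1.7
position: [0.5001, -0.32, 0.2029]
ee_rot: [0.268, 1.554, -0.268]
force: [0.5, -0.3, 0.7]
width: 0.352
```

Run:
```python
from h import *
st=arm.observe(); print(st['clock'],st['position'],st['joints'].round(2),st['dq'].round(2),R.from_rotvec(st['ee_rot']).as_matrix().round(3),st['force'],st['width'])
C,im,d=snap('wrist','w1.png')
for t,z in [('saddle',.058),('valve_top',.093),('jack',0)]:
  for r in finder.place_of('wrist',t): print(t,r, onz(C,r['xy'],z).round(4))
plan([.572,-.254,.12],toolR(np.radians(-19.6)))
```

```text
1.7 [ 0.50013216 -0.3200169   0.20291085] [ 0.68  0.42 -0.28  1.67  0.13  1.07  0.02] [-0.75  0.22 -0.07 -0.29  0.09  0.07 -0.92] [[ 0.     0.335  0.942]
 [-0.     0.942 -0.335]
 [-1.     0.     0.001]] [ 0.5447016  -0.27119308  0.65971526] 0.3522861909264501
saddle {'xy': [336.5, 25.5], 'confidence': 0.72} [ 0.5914 -0.1971  0.058 ]
saddle {'xy': [114.7, 270.1], 'confidence': 0.61} [ 0.3037 -0.3402  0.058 ]
valve_top {'xy': [342.0, 96.6], 'confidence': 0.95} [ 0.5728 -0.2534  0.093 ]
valve_top {'xy': [340.1, 28.6], 'confidence': 0.16} [ 0.5857 -0.2058  0.093 ]
jack {'xy': [327.4, 101.4], 'confidence': 0.76} [ 0.573 -0.255  0.   ]
jack {'xy': [157.1, 244.3], 'confidence': 0.65} [ 0.328  -0.3439  0.    ]
jack {'xy': [98.7, 120.0], 'confidence': 0.39} [ 0.3312 -0.1887  0.    ]
shift [82.6 86.8 45.8] turn [ 0.   -0.01 -0.01]
```

View pics/w1.png

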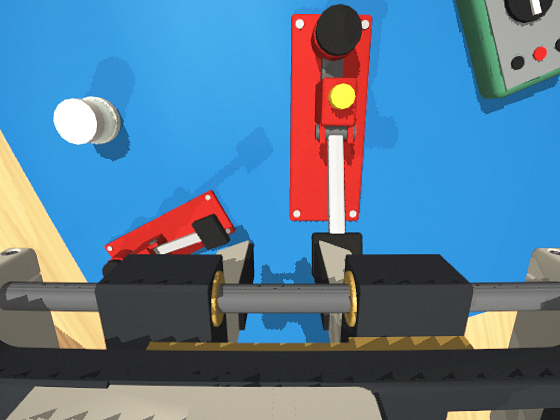

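The wrist view shows the jack nearly square to the tool, with its cap at (342,96), world (0.573,-0.2535). Next I move above the cap.

>>> send_rows(
  rows=[
    [[0,25,12,0,0,0,0],[10,50,25,0,0,0,0],[30,70,36,0,0,0,0],[50,84,44,0,0,0,0],[70,88,47,0,0,0,0],[82,88,47,0,0,0,0],[90,88,47,0,0,0,0],[95,88,47,0,0,0,0]],
  ],
)

```text
clock: 2.7
position: [0.5719, -0.2563, 0.1074]
ee_rot: [0.272, 1.554, -0.273]
force: [0.5, 0.4, 0.2]
width: 0.001
```

Run:
```python
from h import *
st=arm.observe(); print(st['clock'],st['position'],st['force'],st['width'])
plan([.5728,-.2535,.085],toolR(np.radians(-19.6)))
```

```text
2.7 [ 0.57190581 -0.25625309  0.10742773] [0.50613667 0.42185302 0.17723792] 0.0012831590769376048
shift [22.4  2.9 -0.1] turn [-0.28 -0.02  0.05]
```

>>> send_rows(
  rows=[
    [[5,2,0,0,0,0,0],[10,3,0,0,0,0,0],[13,3,0,0,0,0,0],[16,3,0,0,0,0,0],[19,3,0,0,0,0,0],[21,3,0,0,0,0,0],[23,3,0,0,0,0,0],[24,3,0,0,0,0,0]],
  ],
)

```text
clock: 3.5
position: [0.5741, -0.252, 0.0852]
ee_rot: [0.27, 1.553, -0.271]
force: [-7.6, 2.7, 23.8]
width: 0.006
```

23.8 N at z = 0.0852 is far above the 5 N cap friction, so the cap is on its stop. I retract and open.

>>> send_rows(
  rows=[
    [[-15,0,0,0,0,0,0],[-35,-5,0,0,0,0,50],[-55,-10,0,0,0,0,100],[-75,-25,0,0,0,0,100],[-85,-40,0,0,0,0,100],[-85,-50,0,0,0,0,100],[-85,-50,0,0,0,0,100],[-85,-50,0,0,0,0,100]],
  ],
)

```text
clock: 4.3
position: [0.5563, -0.2986, 0.1675]
ee_rot: [0.272, 1.556, -0.27]
force: [0.7, 0.5, 0.5]
width: 0.563
```

Run:
```python
from h import *
st=arm.observe(); print(st['clock'],st['position'],st['force'],st['width'],st['dq'].max())
C,im,d=snap('wrist','w2.png')
for t,z in [('saddle',.058),('valve_top',.085),('jack',0)]:
  for r in finder.place_of('wrist',t): 
    uv=r['xy']; print(t,r, onz(C,uv,z).round(4), atd(C,uv,d[int(uv[1]),int(uv[0])]).round(4))
hsv=cv2.cvtColor(im,cv2.COLOR_RGB2HSV)
m=((hsv[...,0]<6)|(hsv[...,0]>174))&(hsv[...,1]>150)&(hsv[...,2]>60)
n,l,s,c=cv2.connectedComponentsWithStats(m.astype(np.uint8)); i=1+np.argmax(s[1:,4]); print(s[i])
ys,xs=np.nonzero(l==i)
pts=np.array([onz(C,p,.01)[:2] for p in np.c_[xs,ys]]); r=cv2.minAreaRect((pts*1000).astype(np.float32)); print(r)
C,im,d=snap('side','s2.png')
cv2.imwrite('pics/s2c.png',cv2.resize(im[110:280,200:440,::-1],None,fx=3.3,fy=3.3,interpolation=cv2.INTER_CUBIC))
```

```text
4.3 [ 0.55628427 -0.29860143  0.16748458] [0.7245648  0.50720842 0.52115162] 0.5634584233532607 0.001641292307902476
saddle {'xy': [284.1, 71.0], 'confidence': 0.72} [ 0.5921 -0.1989  0.058 ] [ 0.5921 -0.1989  0.0582]
saddle {'xy': [63.7, 319.7], 'confidence': 0.64} [ 0.3089 -0.3389  0.058 ] [ 0.513  -0.255   0.2582]
valve_top {'xy': [283.6, 149.4], 'confidence': 0.88} [ 0.5724 -0.2528  0.085 ] [ 0.5724 -0.2528  0.0849]
jack {'xy': [286.7, 140.6], 'confidence': 0.69} [ 0.5749 -0.2549  0.    ] [ 0.5767 -0.2475  0.0852]
[  242    51    87   214 12056]
((564.946533203125, -277.724365234375), (211.4410858154297, 78.91254425048828), 70.28923797607422)
```

View pics/w2.png

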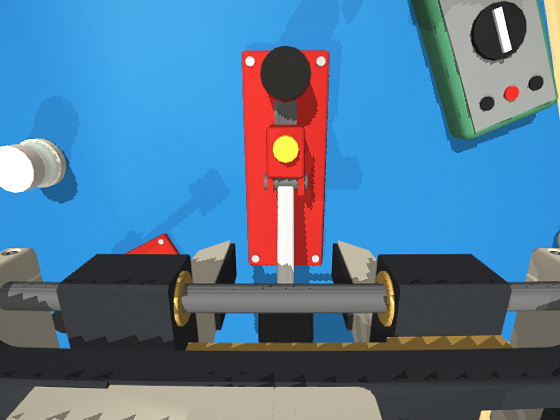

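View pics/s2c.png

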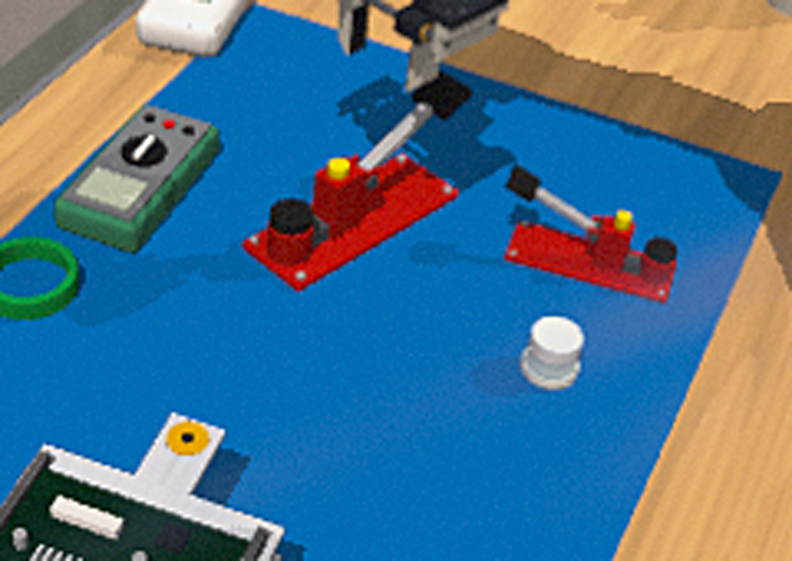

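The depth on the cap gives z = 0.085, so the valve is home. Now I work out the grasp and measure the carrier.

```bash
python3 - <<'E'
from h import *
st=arm.observe()
plan([.5710,-.2566,.032],toolR(np.radians(70.2-90)))
for n in ['top','side']:
    C=cam(n); im,d=optics.get_image(n)
    hsv=cv2.cvtColor(im,cv2.COLOR_RGB2HSV)
    m=(hsv[...,0]>15)&(hsv[...,0]<35)&(hsv[...,1]>150)&(hsv[...,2]>120)
    nn,l,s,c=cv2.connectedComponentsWithStats(m.astype(np.uint8))
    for i in range(1,nn):
        if s[i][4]>30:
            p=onz(C,c[i],.084)
            if abs(p[1]-.1)<.03 and abs(p[0]-.52)<.03:
                cnt=cv2.findContours((l==i).astype(np.uint8),0,1)[0][0]; e=cv2.fitEllipse(cnt); print(n,'mark',c[i],p.round(4),e[0],onz(C,e[0],.084).round(4), 'depth z',atd(C,e[0],d[int(e[0][1]),int(e[0][0])+ (4 if n=='top' else 5)]).round(4))
    np.savez('pics/'+n+'.npz',im=im,d=d)
    # white lug/tray: points by depth in z 0.07..0.095
    v,u=np.mgrid[0:420,0:560]; K,D,T=C
    q=cv2.undistortPoints(np.c_[u.ravel(),v.ravel()].astype(float)[:,None],K,D)[:,0]
    P=T[:3,3]+(np.c_[q[:,0],-q[:,1],-np.ones(len(q))]*d.reshape(-1,1))@T[:3,:3].T
    ok=(d.ravel()>0)&(P[:,2]>.075)&(P[:,2]<.092)&(P[:,0]>.48)&(P[:,0]<.57)&(P[:,1]>.07)&(P[:,1]<.125)
    L=P[ok][:,:2]; r=cv2.minAreaRect((L*1000).astype(np.float32)); print(n,'lug',r,P[ok][:,2].mean())
E
cat > /dev/null
python3 - <<'E'
import numpy as np,cv2
im=np.load('pics/top.npz')['im']; cv2.imwrite('pics/topcar.png',cv2.resize(im[180:300,110:260,::-1],None,fx=5,fy=5,interpolation=cv2.INTER_CUBIC))
E
```

```text
shift [136.2  43.7  -0.7] turn [ 0.1  -0.04 -0.02]
top mark [228.11111111 227.81111111] [0.5232 0.0944 0.084 ] (228.07586669921875, 227.84689331054688) [0.5231 0.0945 0.084 ] depth z [0.5233 0.0946 0.0827]
top lug ((521.1860961914062, 99.89277648925781), (43.893470764160156, 53.946842193603516), 5.898277759552002) 0.08385176528000599
side mark [256.38043478 242.42391304] [0.5242 0.0964 0.084 ] (256.3780822753906, 242.408203125) [0.5242 0.0964 0.084 ] depth z [0.5243 0.0962 0.0838]
side lug ((522.9571533203125, 101.69883728027344), (44.28910827636719, 49.284366607666016), 6.819090843200684) 0.08418551404190283
```

View pics/topcar.png

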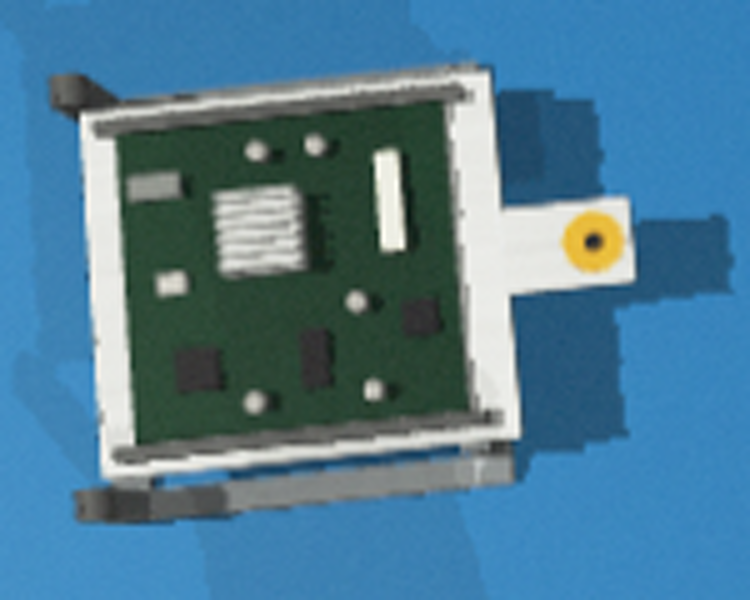

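>>> send_rows(
  rows=[
    [[0,20,0,0,0,0,100],[5,40,0,0,0,0,100],[30,44,-1,0,0,0,100],[60,44,-1,0,0,0,100],[90,44,-1,0,0,0,100],[115,44,-1,0,0,0,100],[130,44,-1,0,0,0,100],[136,44,-1,0,0,0,100]],
  ],
  grip_force=35,
)

```text
clock: 5.45
position: [0.5702, -0.2568, 0.0313]
ee_rot: [0.271, 1.556, -0.27]
force: [-1.0, 1.2, 0.4]
width: 1.001
```

>>> send_rows(
  rows=[
    [[0,0,0,0,0,0,60],[0,0,0,0,0,0,20],[0,0,0,0,0,0,10],[0,0,0,0,0,0,10],[0,0,0,0,0,0,10],[0,0,0,0,0,0,10],[0,0,0,0,0,0,10],[0,0,0,0,0,0,10]],
  ],
  grip_force=35,
)

```text
clock: 6.25
position: [0.571, -0.2573, 0.0328]
ee_rot: [0.271, 1.554, -0.271]
force: [4.4, -0.4, -2.3]
width: 0.352
```

>>> send_rows(
  rows=[
    [[0,0,0,0,0,0,10],[0,0,0,0,0,0,10],[-2,0,0,0,0,0,10],[-5,0,0,0,0,0,10],[-8,0,0,0,0,0,10],[-10,0,0,0,0,0,10],[-12,0,0,0,0,0,10],[-12,0,0,0,0,0,10]],
  ],
)

```text
clock: 7.05
position: [0.571, -0.2572, 0.045]
ee_rot: [0.271, 1.553, -0.271]
force: [0.0, -0.3, -9.5]
width: 0.325
```

Run:
```python
from h import *
st=arm.observe(); print(st['position'],st['force'],st['width'],st['ft_torque'])
C,im,d=snap('wrist','w3.png')
for t,z in [('saddle',.07),('valve_top',.097)]:
  for r in finder.place_of('wrist',t): 
    uv=r['xy']; print(t,r, onz(C,uv,z).round(4), atd(C,uv,d[int(uv[1]),int(uv[0])]).round(4))
snap('side','s3.png')
```

```text
[ 0.57096621 -0.25724725  0.04503822] [ 6.10824619e-03 -3.18021431e-01 -9.47041184e+00] 0.3253394093134356 [ 0.01084637 -0.12331201  0.01275983]
saddle {'xy': [282.6, 150.3], 'confidence': 0.74} [ 0.5908 -0.1999  0.07  ] [ 0.5908 -0.1999  0.0695]
valve_top {'xy': [278.2, 306.3], 'confidence': 0.74} [ 0.5704 -0.2518  0.097 ] [ 0.5784 -0.2315  0.1294]
```

View pics/w3.png

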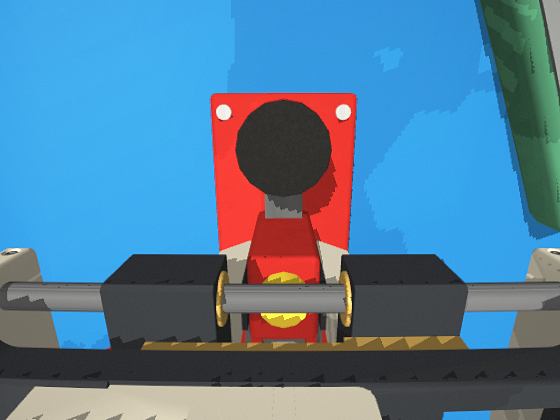

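View pics/s3.png

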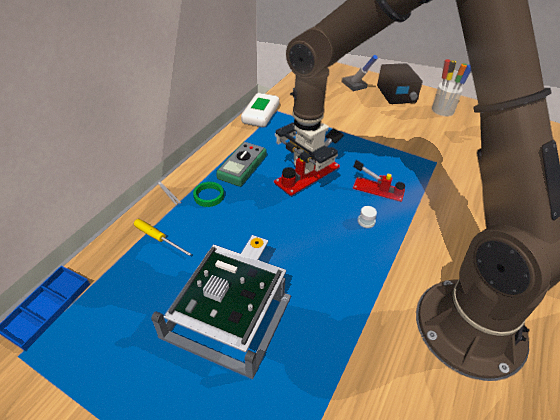

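Held and lifted 12 mm: −9.5 N at the wrist, saddle 60.6 mm ahead of the TCP. Next I carry it to a staging pose in front of the lug.

Run:
```python
from h import *
u=np.array([np.cos(np.radians(96.5)),np.sin(np.radians(96.5))]); F=np.array([.5313,.0353])
plan([*(F-.1*u),.045],toolR(np.radians(6.5)))
```

```text
shift [ -0.4 172.2 -91.8] turn [-2.626e+01 -1.000e-02 -0.000e+00]
```

>>> send_rows(
  rows=[
    [[0,10,-5,-2,0,0,10],[0,32,-17,-5,0,0,10],[0,60,-32,-10,0,0,10],[0,90,-48,-15,0,0,10],[0,120,-64,-20,0,0,10],[0,148,-79,-24,0,0,10],[0,166,-88,-26,0,0,10],[0,172,-92,-26.2,0,0,10]],
  ],
)

```text
clock: 8.05
position: [0.5423, -0.0609, 0.045]
ee_rot: [-0.091, 1.568, 0.093]
force: [0.3, 0.3, -7.0]
width: 0.325
```

Run:
```python
from h import *
st=arm.observe(); print(st['clock'],st['position'],st['force'],st['width'],st['dq'].max(),R.from_rotvec(st['ee_rot']).as_matrix().round(3))
C,im,d=snap('wrist','w4.png')
for t,z in [('saddle',.07),('lift_point',.084)]:
  for r in finder.place_of('wrist',t): 
    uv=r['xy']; print(t,r, onz(C,uv,z).round(4), atd(C,uv,d[int(uv[1]),int(uv[0])]).round(4))
hsv=cv2.cvtColor(im,cv2.COLOR_RGB2HSV)
m=(hsv[...,0]>15)&(hsv[...,0]<35)&(hsv[...,1]>150)&(hsv[...,2]>120)
nn,l,s,c=cv2.connectedComponentsWithStats(m.astype(np.uint8))
for i in range(1,nn):
  if s[i][4]>30: print(s[i],c[i],onz(C,c[i],.084).round(4))
```

```text
8.05 [ 0.54233958 -0.06087654  0.04499268] [ 0.25892823  0.32900481 -7.0434296 ] 0.3254755814489861 0.04412391768444528 [[ 0.    -0.117  0.993]
 [ 0.001  0.993  0.117]
 [-1.     0.001  0.001]]
saddle {'xy': [284.3, 147.8], 'confidence': 0.6} [5.349e-01 5.000e-04 7.000e-02] [0.5349 0.0006 0.0704]
[217 271   8  29  87] [220.54022989 283.77011494] [ 0.5149 -0.0569  0.084 ]
[343 271   9  55 155] [347.30967742 297.63225806] [ 0.5687 -0.0572  0.084 ]
[263 272  42  12 352] [282.98579545 278.42045455] [ 0.5405 -0.0513  0.084 ]
[216 302   7  24  80] [219.2125 315.15  ] [ 0.5152 -0.0723  0.084 ]
[261 313  46  15 507] [283.18737673 318.62327416] [ 0.5429 -0.0707  0.084 ]
[345 336 122  13 723] [405.29875519 340.33195021] [ 0.5986 -0.076   0.084 ]
[144 342  50   8 178] [173.28089888 344.79775281] [ 0.4955 -0.0905  0.084 ]
[207 343  77   7 281] [246.73309609 346.06761566] [ 0.5284 -0.0871  0.084 ]
[304 343  39   7 163] [326.12269939 345.51533742] [ 0.5636 -0.0826  0.084 ]
[343 345  20   5  34] [353.23529412 348.11764706] [ 0.576  -0.0827  0.084 ]
```

View pics/w4.png

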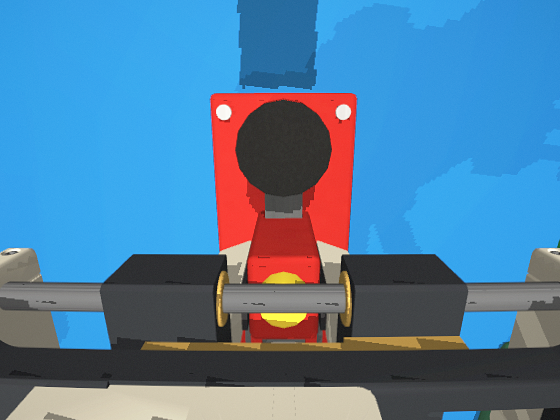

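>>> send_rows(
  rows=[
    [[1,4,0,0,0,0,10],[3,14,0,0,0,0,10],[5,26,0,0,0,0,10],[6,36,0,0,0,0,10],[6,44,0,0,0,0,10],[6,49,0,0,0,0,10],[6,50,0,0,0,0,10],[6,50,0,0,0,0,10]],
  ],
)

```text
clock: 9.0
position: [0.5369, -0.0146, 0.0388]
ee_rot: [-0.089, 1.569, 0.088]
force: [-0.7, -0.4, -6.9]
width: 0.323
```

Run:
```python
from h import *
st=arm.observe(); print(st['clock'],st['position'],st['force'],st['width'],st['dq'].max(),R.from_rotvec(st['ee_rot']).as_matrix().round(3))
for n in ['wrist','top','side']:
  C,im,d=snap(n,n+'5.png')
  for r in finder.place_of(n,'saddle'):
    uv=r['xy']; print(n,'saddle',r, onz(C,uv,.064).round(4), atd(C,uv,d[int(uv[1]),int(uv[0])]).round(4))
  hsv=cv2.cvtColor(im,cv2.COLOR_RGB2HSV)
  m=(hsv[...,0]>15)&(hsv[...,0]<35)&(hsv[...,1]>150)&(hsv[...,2]>120)
  nn,l,s,c=cv2.connectedComponentsWithStats(m.astype(np.uint8))
  for i in range(1,nn):
    if s[i][4]>30:
      p=onz(C,c[i],.084)
      if abs(p[1]-.1)<.04: print(n,s[i],c[i],p.round(4))
```

```text
9.0 [ 0.53692771 -0.01458008  0.03879221] [-0.67440467 -0.43438493 -6.93120951] 0.3230132238909152 0.010031111011553335 [[ 0.    -0.112  0.994]
 [-0.     0.994  0.112]
 [-1.    -0.     0.   ]]
wrist saddle {'xy': [282.8, 151.1], 'confidence': 0.92} [0.5293 0.0455 0.064 ] [0.5293 0.0456 0.0645]
wrist [ 229    0  102   54 3905] [279.62535211  24.00204866] [0.5236 0.0878 0.084 ]
top saddle {'xy': [399.4, 319.7], 'confidence': 0.5} [ 0.2935 -0.3456  0.064 ] [ 0.2921 -0.3517  0.0397]
top saddle {'xy': [247.9, 226.9], 'confidence': 0.43} [0.5286 0.0449 0.064 ] [0.5282 0.0447 0.0669]
top [223 223  11  11  89] [228.16853933 227.78651685] [0.5233 0.0943 0.084 ]
side saddle {'xy': [264.8, 234.9], 'confidence': 0.57} [0.5278 0.05   0.064 ] [0.5287 0.0484 0.0619]
side saddle {'xy': [400.1, 182.6], 'confidence': 0.39} [ 0.2898 -0.3241  0.064 ] [ 0.2929 -0.352   0.0416]
side [251 238  12  10  91] [256.30769231 242.43956044] [0.5243 0.0966 0.084 ]
```

View pics/wrist5.png

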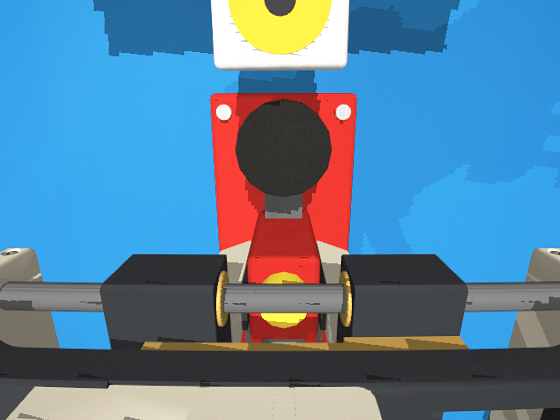

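View pics/side5.png

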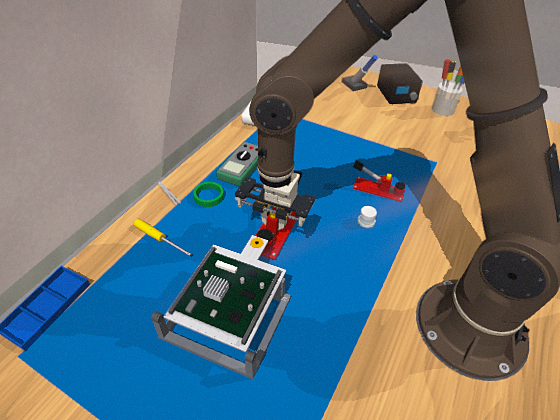

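Run:
```python
from h import *
im=cv2.imread('pics/wrist5.png'); C=cam('wrist')
hsv=cv2.cvtColor(im,cv2.COLOR_BGR2HSV); 
m=(hsv[...,0]>18)&(hsv[...,0]<35)&(hsv[...,1]>150)&(hsv[...,2]>120); m[100:]=0
cnt=max(cv2.findContours(m.astype(np.uint8),0,1)[0],key=len)[:,0]; cnt=cnt[(cnt[:,1]>1)]
P=np.array([onz(C,p,.084)[:2] for p in cnt])
A=np.c_[2*P,np.ones(len(P))]; s=np.linalg.lstsq(A,(P**2).sum(1),rcond=None)[0]; print('circle',s[:2],np.sqrt(s[2]+s[0]**2+s[1]**2))
for uv in [(217,65),(345,65),(281,69)]: print(onz(C,uv,.084 if uv[0]!=281 else .076))
g=cv2.cvtColor(im,cv2.COLOR_BGR2GRAY); md=(g<60).astype(np.uint8); md[:95]=0; md[200:]=0; md[:,:225]=0; md[:,345:]=0
c=max(cv2.findContours(md,0,1)[0],key=len)[:,0]; c=c[c[:,1]<170]
P=np.array([onz(C,p,.0625)[:2] for p in c]); A=np.c_[2*P,np.ones(len(P))]; q=np.linalg.lstsq(A,(P**2).sum(1),rcond=None)[0]; print('saddle',q[:2],np.sqrt(q[2]+q[0]**2+q[1]**2))
dlt=np.r_[s[:2]-q[:2],0]; print(R.from_rotvec(arm.observe()['ee_rot']).as_matrix().T@dlt*1000, arm.observe()['position'])
```

```text
circle [0.52334436 0.08955096] 0.011740364656831922
[0.50459214 0.07306392 0.084     ]
[0.54610477 0.07774538 0.084     ]
[0.52533426 0.07502647 0.076     ]
saddle [0.52936306 0.04588475] 0.019503549631239573
[-7.14367973e-03  4.40648770e+01 -1.11742087e+00] [ 0.53685054 -0.01497538  0.03869314]
```

>>> send_rows(
  rows=[
    [[0,4,0,0,0,0,10],[0,13,0,0,0,0,10],[0,24,0,0,0,0,10],[0,35,0,0,0,0,10],[0,44,0,0,0,0,10],[0,49,-0.5,0,0,0,10],[0,50,-0.5,0,0,0,10],[0,50,-0.5,0,0,0,10]],
  ],
)

```text
clock: 10.1
position: [0.5307, 0.035, 0.0387]
ee_rot: [-0.089, 1.569, 0.088]
force: [0.5, -0.4, -7.0]
width: 0.325
```

Run:
```python
from h import *
import time
for k in range(3):
    st=arm.observe(); print(st['clock'],st['position'],st['force'],R.from_rotvec(st['ee_rot']).as_matrix()[:,2].round(4)); optics.get_image('top')
plan([.5308,.0346,.0388],toolR(np.radians(6.5)))
```

```text
10.1 [0.53070987 0.03504134 0.03870601] [ 0.46860256 -0.36653078 -6.9508179 ] [ 9.937e-01  1.124e-01 -1.000e-04]
10.15 [0.53072546 0.03463739 0.0386669 ] [ 0.40763906  0.28785853 -8.69413899] [ 9.937e-01  1.118e-01 -2.000e-04]
10.2 [0.53078808 0.03445228 0.03866867] [ 0.87393625  0.02441185 -8.11410927] [ 9.938e-01  1.114e-01 -1.000e-04]
shift [-0.1  0.2  0. ] turn [-0.11 -0.01  0.03]
```

>>> send_rows(
  rows=[
    [[1,0,0,0,0,0,10],[2,0,0,0,0,0,10],[3,0,0,0,0,0,10],[4,0,0,0,0,0,10],[5,0,0,0,0,0,10],[6,0,0,0,0,0,10],[6,0,0,0,0,0,10],[6,0,0,0,0,0,10]],
  ],
)

```text
clock: 11.05
position: [0.5307, 0.0351, 0.0328]
ee_rot: [-0.088, 1.569, 0.088]
force: [-0.3, -0.6, -4.8]
width: 0.324
```

Run:
```python
from h import *
for k in range(2):
    st=arm.observe(); print(st['clock'],st['position'],st['force'],st['ft_torque']); 
    optics.get_image('wrist')
C,im,d=snap('wrist','w6.png')
C,im,d=snap('side','s6.png')
cv2.imwrite('pics/s6c.png',cv2.resize(im[170:290,190:350,::-1],None,fx=4.8,fy=4.8,interpolation=cv2.INTER_CUBIC))
```

```text
11.05 [0.53072942 0.03510851 0.03276408] [-0.28283045 -0.62427935 -4.83052902] [-0.01903125  0.02626204 -0.02976933]
11.1 [0.53075469 0.03513754 0.03277812] [-0.4526751  -0.74916525 -4.92603626] [-0.04603824  0.01960883  0.04420266]
```

View pics/s6c.png

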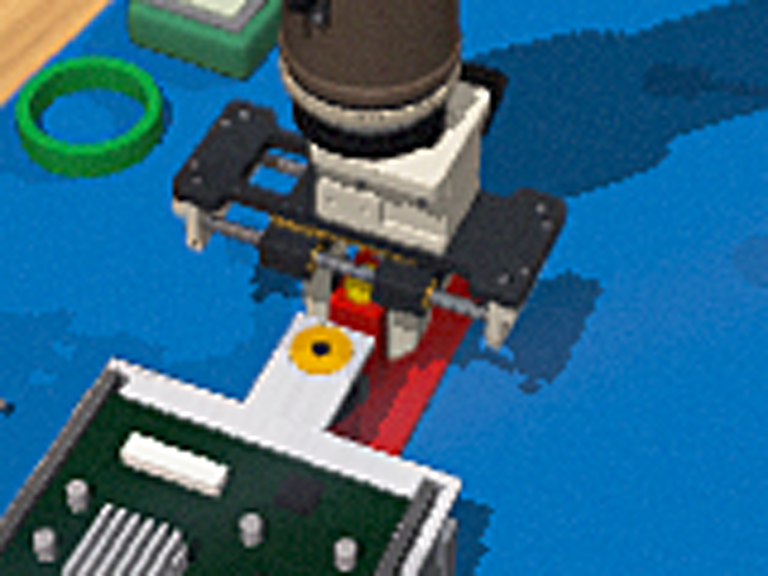

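View pics/w6.png

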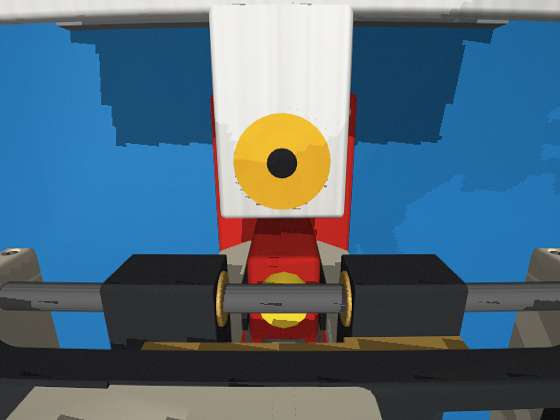

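The wrist view shows the jack under the lug: mark at (282,162), lug centred on the base plate.

Run:
```python
from h import *
C=cam('wrist'); M=R.from_rotvec(arm.observe()['ee_rot']).as_matrix()
a=onz(C,(282,162.5),.084); b=onz(C,(282.8,151),.0585); b2=onz(C,(284,147.8),.0585); b3=onz(C,(282.6,150.3),.0585); print(a,b,[(M.T@(a-x)*1000).round(1) for x in (b,b2,b3)])
```

```text
[0.52300843 0.09461356 0.084     ] [0.52314834 0.09534309 0.0585    ] [array([-25.5,  -0.7,  -0.2]), array([-25.5,  -2. ,  -0.7]), array([-25.5,  -1. ,  -0.1])]
```

>>> send_rows(
  rows=[
    [[0.5,0,0,0,0,0,10],[1,0,0,0,0,0,10],[1,0,0,0,0,0,10],[1,0,0,0,0,0,60],[1,0,0,0,0,0,100],[1,0,0,0,0,0,100],[1,0,0,0,0,0,100],[1,0,0,0,0,0,100]],
  ],
)

```text
clock: 12.05
position: [0.5308, 0.0351, 0.0317]
ee_rot: [-0.088, 1.569, 0.088]
force: [-0.2, 0.6, -0.7]
width: 0.711
```

>>> send_rows(
  rows=[
    [[-10,0,0,0,0,0,100],[-30,0,0,0,0,0,100],[-60,0,0,0,0,0,100],[-95,0,0,0,0,0,100],[-120,-10,0,0,0,0,100],[-130,-45,0,0,0,0,50],[-130,-90,0,0,0,0,0],[-130,-125,0,0,0,0,0]],
  ],
)

```text
clock: 12.85
position: [0.5451, -0.0916, 0.1632]
ee_rot: [-0.089, 1.567, 0.087]
force: [-0.1, -0.1, -0.4]
width: 0.791
```

Run:
```python
from h import *
for k in range(4):
    st=arm.observe(); optics.get_image('wrist')
print(st['clock'],st['position'],st['force'],st['width'])
for n in ['wrist','top','side']:
  C,im,d=snap(n,n+'7.png')
  for t,z in [('valve_top',.085),('handle_pad',.107),('jack',0)]:
   for r in finder.place_of(n,t):
    uv=r['xy']; p=onz(C,uv,z)
    if .4<p[0] and abs(p[1])<.2: print(n,t,r, p.round(4), atd(C,uv,d[int(uv[1]),int(uv[0])]).round(4))
```

```text
13.0 [ 0.54463395 -0.0921698   0.16220006] [ 0.23827923  0.95023127 -0.45376374] 0.6570302811327839
wrist valve_top {'xy': [280.6, 25.2], 'confidence': 0.78} [0.5278 0.0402 0.085 ] [0.5279 0.0398 0.0867]
wrist handle_pad {'xy': [287.0, 223.9], 'confidence': 0.8} [ 0.5467 -0.0896  0.107 ] [ 0.5467 -0.0893  0.1079]
top valve_top {'xy': [249.4, 224.6], 'confidence': 0.42} [0.5319 0.0401 0.085 ] [0.5322 0.0402 0.083 ]
top valve_top {'xy': [284.1, 141.2], 'confidence': 0.17} [ 0.7538 -0.047   0.085 ] [ 0.7798 -0.0486 -0.0014]
top jack {'xy': [253.3, 227.5], 'confidence': 0.75} [0.5349 0.0335 0.    ] [0.5245 0.03   0.0853]
side valve_top {'xy': [263.7, 228.8], 'confidence': 0.6} [0.531  0.0499 0.085 ] [0.5322 0.0479 0.0824]
side handle_pad {'xy': [283.5, 183.9], 'confidence': 0.55} [ 0.5579 -0.1014  0.107 ] [ 0.5559 -0.0972  0.1111]
side jack {'xy': [266.0, 248.2], 'confidence': 0.96} [0.5297 0.0402 0.    ] [0.5181 0.0602 0.028 ]
```

View pics/wrist7.png

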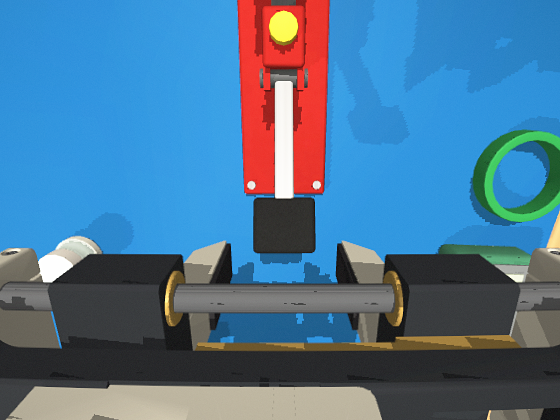

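>>> send_rows(
  rows=[
    [[10,2,0,0,0,0,0],[20,2,0,0,0,0,0],[30,2,0,0,0,0,0],[35,2,0,0,0,0,0],[40,2,0,0,0,0,0],[40,2,0,0,0,0,0],[40,2,0,0,0,0,0],[40,2,0,0,0,0,0]],
  ],
)

```text
clock: 14.45
position: [0.5448, -0.0872, 0.1221]
ee_rot: [-0.088, 1.568, 0.088]
force: [0.2, 0.0, 0.5]
width: 0.004
```

Run:
```python
from h import *
st=arm.observe(); print(st['clock'],st['position'],st['force'],st['width'])
C,im,d=snap('wrist','w8.png')
plan([.5446,-.0903,.111],toolR(np.radians(6.4)))
```

```text
14.45 [ 0.54481144 -0.08715123  0.12206628] [0.24860197 0.0404051  0.52377185] 0.0037109643879303413
shift [11.1 -3.1 -0.6] turn [0.03 0.04 0.01]
```

View pics/w8.png

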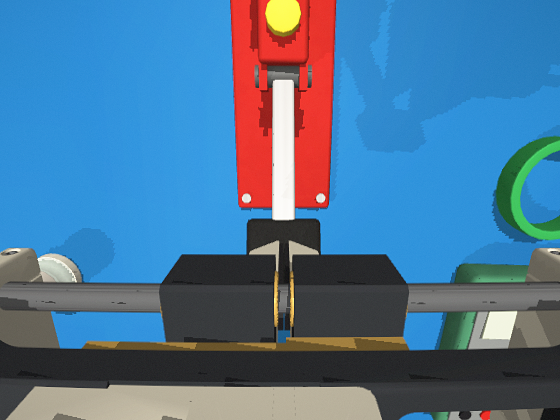

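>>> send_rows(
  rows=[
    [[6,-3,-0.5,0,0,0,0],[11,-3,-0.5,0,0,0,0],[16,-5,-0.5,0,0,0,0],[22,-7.4,-0.5,0,0,0,0],[28,-9.2,-0.5,0,0,0,0],[34,-10.8,-0.5,0,0,0,0],[40,-12,-0.5,0,0,0,0],[46,-13,-0.5,0,0,0,0]],
  ],
  grip_force=30,
)

```text
clock: 15.3
position: [0.5456, -0.1005, 0.0753]
ee_rot: [-0.088, 1.569, 0.088]
force: [-0.6, -1.1, 5.7]
width: 0.005
```

>>> send_rows(
  rows=[
    [[6,-0.5,0,0,0,0,0],[12,-1,0,0,0,0,0],[18,-1.2,0,0,0,0,0],[24,-1,0,0,0,0,0],[28,-0.7,0,0,0,0,0],[31,-0.3,0,0,0,0,0],[33,0,0,0,0,0,0],[33,0,0,0,0,0,0]],
  ],
)

```text
clock: 16.1
position: [0.5458, -0.1006, 0.0429]
ee_rot: [-0.089, 1.569, 0.087]
force: [-2.1, -1.6, 10.0]
width: 0.004
```

Run:
```python
from h import *
st=arm.observe(); print(st['clock'],st['position'],st['force'],st['width'])
C,im,d=snap('wrist','w9.png')
C,im,d=snap('side','s9.png')
print(atd(C,(256,242),d[236,258]))
cv2.imwrite('pics/s9c.png',cv2.resize(im[130:290,190:370,::-1],None,fx=4,fy=4,interpolation=cv2.INTER_CUBIC))
```

```text
16.1 [ 0.54575547 -0.10056846  0.04287105] [-2.10118761 -1.64253102 10.01331978] 0.003537636428189586
[0.51897449 0.10639689 0.09878215]
```

View pics/s9c.png

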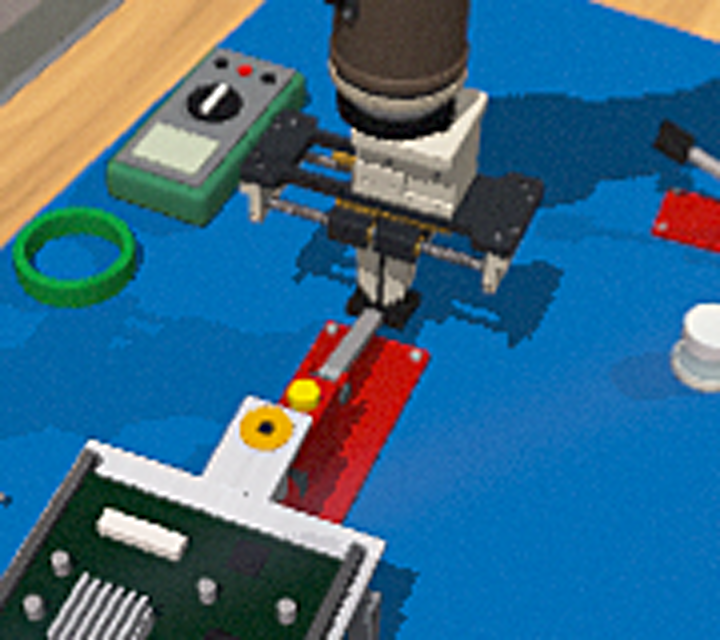

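View pics/w9.png

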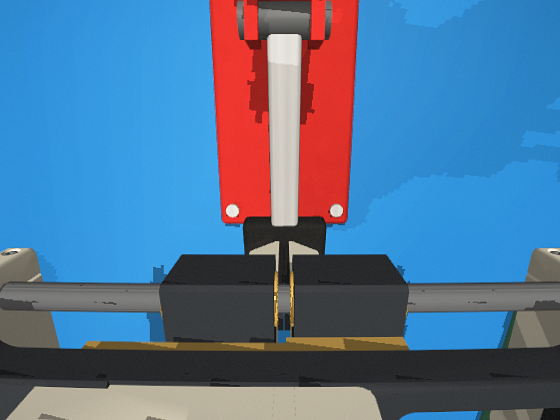

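The tray is raised and the mark has moved up. I press slightly more to confirm the handle stop.

>>> send_rows(
  rows=[
    [[0.5,0,0,0,0,0,0],[1,0,0,0,0,0,0],[1.5,0,0,0,0,0,0],[2,0,0,0,0,0,0],[2.5,0,0,0,0,0,0],[3,0,0,0,0,0,0],[3,0,0,0,0,0,0],[3,0,0,0,0,0,0]],
  ],
)

```text
clock: 17.0
position: [0.5459, -0.1005, 0.0413]
ee_rot: [-0.089, 1.568, 0.087]
force: [-6.1, -1.6, 24.8]
width: 0.004
```

Run:
```python
from h import *
st=arm.observe(); print(st['clock'],st['position'],st['force'])
for n in ['side','top']:
    C,im,d=snap(n,n+'10.png')
    v,u=np.mgrid[0:420,0:560]; K,D,T=C
    q=cv2.undistortPoints(np.c_[u.ravel(),v.ravel()].astype(float)[:,None],K,D)[:,0]
    P=T[:3,3]+(np.c_[q[:,0],-q[:,1],-np.ones(len(q))]*d.reshape(-1,1))@T[:3,:3].T
    w=(im.min(2)>150).ravel()|1
    ok=(d.ravel()>0)&(P[:,2]>.09)&(P[:,2]<.12)&(P[:,0]>.505)&(P[:,0]<.54)&(P[:,1]>.08)&(P[:,1]<.12)
    A=np.c_[P[ok][:,:2]-[.5235,.0954],np.ones(ok.sum())]; s=np.linalg.lstsq(A,P[ok][:,2],rcond=None)[0]; print(n,ok.sum(),'lug top z at mark',s[2],'slope',s[:2])
```

```text
17.0 [ 0.54592027 -0.10046872  0.04131774] [-6.09901677 -1.59699839 24.8169993 ]
side 197 lug top z at mark 0.10833669553732825 slope [ 0.02975203 -0.10030911]
top 205 lug top z at mark 0.1076766664294809 slope [ 0.03359234 -0.12974385]
```

>>> send_rows(
  rows=[
    [[-3,0,0,0,0,0,0],[-8,-0.5,0,0,0,0,0],[-15,-1,0,0,0,0,0],[-23,-1,0,0,0,0,0],[-32,0,0,0,0,0,0],[-41,1,0,0,0,0,0],[-50,2.5,0,0,0,0,0],[-58,5,0,0,0,0,0]],
  ],
)

```text
clock: 17.9
position: [0.5449, -0.0947, 0.0983]
ee_rot: [-0.088, 1.569, 0.089]
force: [-0.1, -0.3, 0.7]
width: 0.008
```

>>> send_rows(
  rows=[
    [[-6,2,0,0,0,0,0],[-12,4,0,0,0,0,0],[-18,5,0,0,0,0,0],[-24,5,0,0,0,0,0],[-32,5,0,0,0,0,0],[-40,5,0,0,0,0,0],[-44,5,0,0,0,0,0],[-44,5,0,0,0,0,0]],
  ],
)

```text
clock: 18.7
position: [0.5448, -0.0903, 0.1425]
ee_rot: [-0.088, 1.568, 0.088]
force: [0.1, -0.6, 0.5]
width: 0.003
```

Run:
```python
from h import *
st=arm.observe(); print(st['clock'],st['position'],st['force'],st['width'])
for n in ['wrist','top','side']:
  C,im,d=snap(n,n+'11.png')
  for t,z in [('valve_top',.085),('handle_pad',.107),('jack',0)]:
   for r in finder.place_of(n,t):
    uv=r['xy']; p=onz(C,uv,z)
    if .4<p[0] and abs(p[1])<.2: print(n,t,r, p.round(4), atd(C,uv,d[int(uv[1]),int(uv[0])]).round(4))
cv2.imwrite('pics/s11c.png',cv2.resize(im[130:290,190:370,::-1],None,fx=4,fy=4,interpolation=cv2.INTER_CUBIC))
```

```text
18.7 [ 0.54481995 -0.09033005  0.14248303] [ 0.12796537 -0.63739922  0.54882154] 0.003475028100207062
wrist valve_top {'xy': [279.4, 17.9], 'confidence': 0.59} [0.5273 0.039  0.085 ] [0.5274 0.0385 0.087 ]
wrist handle_pad {'xy': [286.0, 233.4], 'confidence': 0.73} [ 0.546  -0.0897  0.107 ] [ 0.5459 -0.0895  0.1076]
wrist handle_pad {'xy': [464.4, 319.2], 'confidence': 0.71} [ 0.6804 -0.1411  0.107 ] [ 0.7313 -0.1857  0.039 ]
wrist jack {'xy': [285.1, 48.5], 'confidence': 0.95} [0.5315 0.0367 0.    ] [0.5325 0.0241 0.0749]
top valve_top {'xy': [247.8, 226.4], 'confidence': 0.56} [0.5273 0.0441 0.085 ] [0.5273 0.0441 0.0845]
top handle_pad {'xy': [250.0, 226.8], 'confidence': 0.32} [0.5236 0.0374 0.107 ] [0.5261 0.0384 0.0866]
top jack {'xy': [251.0, 230.9], 'confidence': 0.83} [0.5255 0.0396 0.    ] [0.5171 0.0363 0.0732]
side valve_top {'xy': [264.5, 227.3], 'confidence': 0.38} [0.5319 0.0446 0.085 ] [0.5333 0.0422 0.082 ]
side valve_top {'xy': [242.6, 164.4], 'confidence': 0.31} [ 0.7139 -0.1384  0.085 ] [ 0.7488 -0.1896  0.0354]
side handle_pad {'xy': [281.9, 184.7], 'confidence': 0.65} [ 0.5601 -0.0963  0.107 ] [ 0.5581 -0.0924  0.1109]
side jack {'xy': [265.3, 251.4], 'confidence': 0.83} [0.5258 0.0506 0.    ] [0.5166 0.0664 0.0226]
```

View pics/wrist11.png

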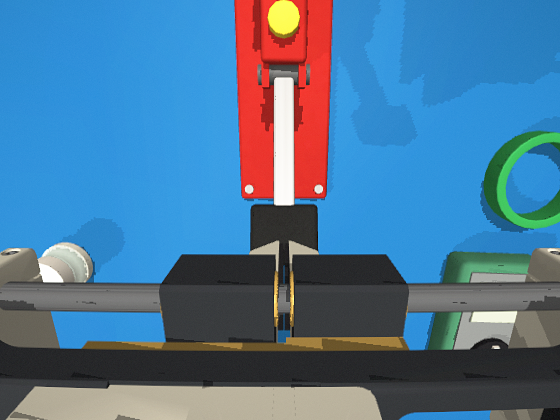

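View pics/s11c.png

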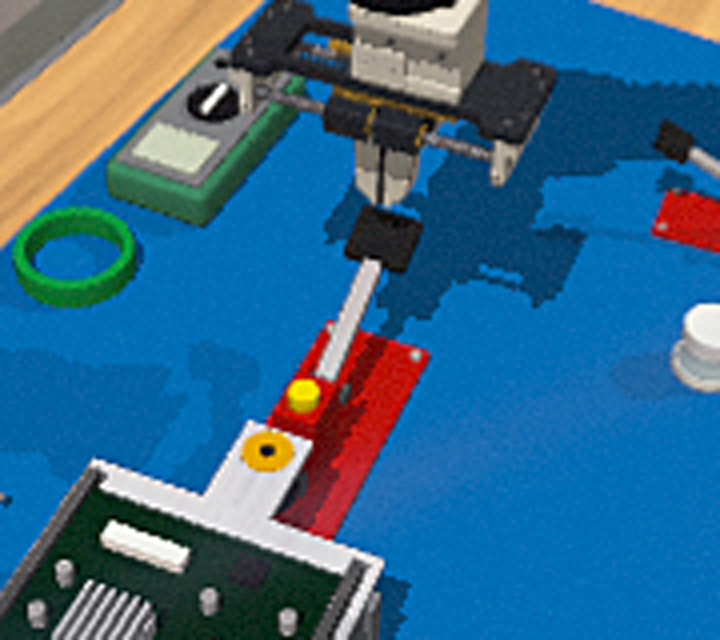

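Run:
```python
from h import *
C=cam('wrist'); u=np.array([np.cos(np.radians(96.5)),np.sin(np.radians(96.5))])
im=cv2.imread('pics/wrist11.png'); hsv=cv2.cvtColor(im,cv2.COLOR_BGR2HSV)
m=((hsv[...,0]<6)|(hsv[...,0]>174))&(hsv[...,1]>150)&(hsv[...,2]>60)
row=[(np.nonzero(m[r])[0].min(),np.nonzero(m[r])[0].max()) for r in (120,185)]; print(row,np.nonzero(m[:,255])[0].max())
e=np.nonzero(m[:,255])[0].max()
mids=[onz(C,((a+b)/2,r),.01) for (a,b),r in zip(row,(120,185))]; dd=mids[0]-mids[1]; print('yaw',np.degrees(np.arctan2(dd[1],dd[0])))
E=onz(C,(283.5,e+.5),.01)[:2]; print('rear',E,'saddle est',E+.19*u,'target .5235,.0953')
plan([.5446,-.0903,.111],toolR(np.radians(6.4)))
```

```text
[(np.int64(239), np.int64(328)), (np.int64(241), np.int64(326))] 197
yaw 96.48065903457034
rear [ 0.54406523 -0.09181413] saddle est [0.52255662 0.09696452] target .5235,.0953
shift [30.6 -0.1  0.3] turn [ 0.03 -0.01  0.  ]
```

The pump stroke is complete and the handle is fully back up. The jack has not moved beyond about 2 mm. Now the final press.

>>> send_rows(
  rows=[
    [[15,0,0,0,0,0,0],[26,0,0,0,0,0,0],[32,-1,0,0,0,0,0],[38,-3,0,0,0,0,0],[44,-5,0,0,0,0,0],[50,-7,0,0,0,0,0],[56,-8,0,0,0,0,0],[62,-9,0,0,0,0,0]],
  ],
)

```text
clock: 20.1
position: [0.5455, -0.0996, 0.0794]
ee_rot: [-0.088, 1.569, 0.088]
force: [-0.4, -0.9, 2.8]
width: 0.009
```

>>> send_rows(
  rows=[
    [[6,-1,0,0,0,0,0],[12,-2,0,0,0,0,0],[18,-2.2,0,0,0,0,0],[24,-2,0,0,0,0,0],[30,-1.6,0,0,0,0,0],[34,-1.2,0,0,0,0,0],[37,-1,0,0,0,0,0],[39,-1,0,0,0,0,0]],
  ],
)

```text
clock: 20.9
position: [0.5459, -0.1003, 0.0414]
ee_rot: [-0.089, 1.568, 0.088]
force: [-7.5, -0.7, 25.2]
width: 0.002
```

Run:
```python
from h import *
for k in range(2):
  st=arm.observe(); print(st['clock'],st['position'],st['force'],st['width']); optics.get_image('top')
for n in ['side','top']:
    C,im,d=snap(n,n+'12.png')
    v,u=np.mgrid[0:420,0:560]; K,D,T=C
    q=cv2.undistortPoints(np.c_[u.ravel(),v.ravel()].astype(float)[:,None],K,D)[:,0]
    P=T[:3,3]+(np.c_[q[:,0],-q[:,1],-np.ones(len(q))]*d.reshape(-1,1))@T[:3,:3].T
    ok=(d.ravel()>0)&(P[:,2]>.09)&(P[:,2]<.12)&(P[:,0]>.505)&(P[:,0]<.54)&(P[:,1]>.08)&(P[:,1]<.12)
    A=np.c_[P[ok][:,:2]-[.5235,.0954],np.ones(ok.sum())]; s=np.linalg.lstsq(A,P[ok][:,2],rcond=None)[0]; print(n,'lug top z at mark',s[2])
    if n=='side': cv2.imwrite('pics/s12c.png',cv2.resize(im[130:290,190:370,::-1],None,fx=4,fy=4,interpolation=cv2.INTER_CUBIC))
snap('wrist','w12.png')
```

```text
20.9 [ 0.54591666 -0.10027177  0.04136399] [-7.45497533 -0.73741142 25.2042976 ] 0.0020438841091001726
20.95 [ 0.54591485 -0.10026692  0.04148915] [-6.97705763 -1.20844519 23.74868895] 0.007665860533065874
side lug top z at mark 0.10801201176396186
top lug top z at mark 0.10734678286244097
```

View pics/s12c.png

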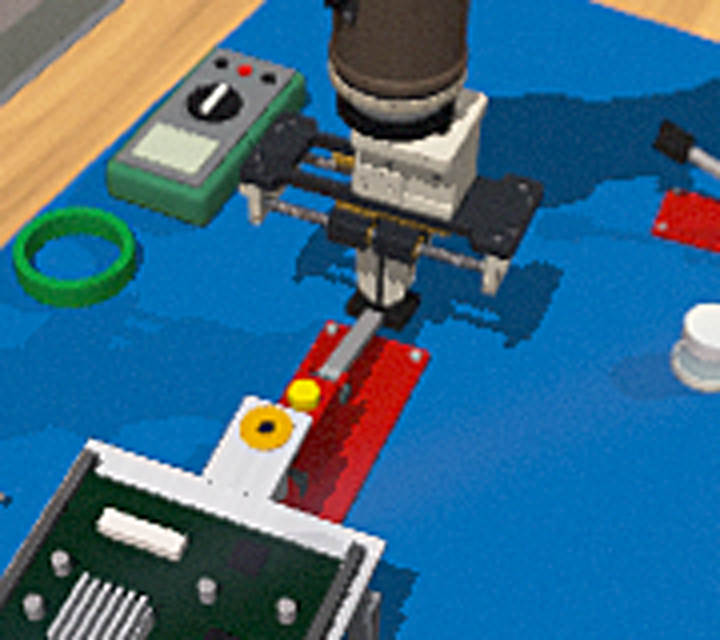

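View pics/w12.png

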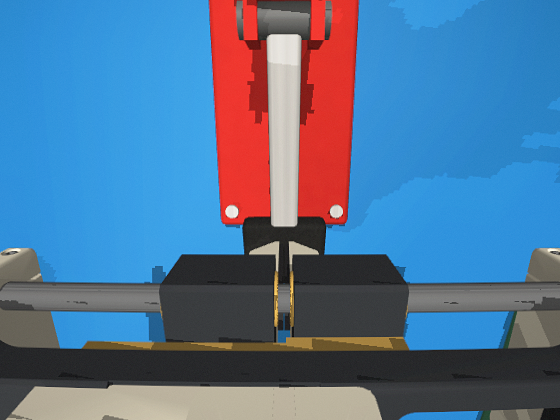

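View pics/top12.png

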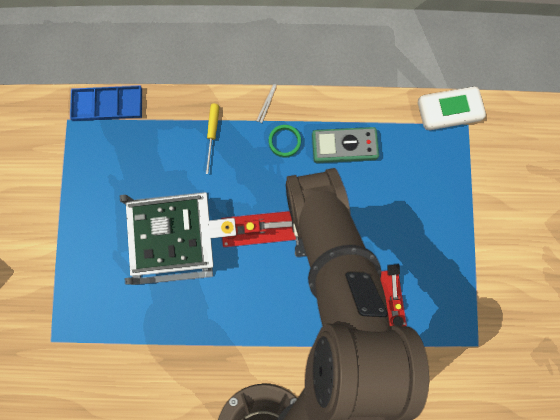

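The tray is up and the handle is on its stop with a 24 N push. The bystanders I can see have not moved, so I hand the job in.

```bash
python3 -c "
from h import *
print(arm.sign_off()); print(arm.observe()['clock'])"
```

```text
the job is handed in; nothing more can be done
None
the job is handed in; nothing more can be done
```

The job is handed in at about 21 s, with the jack alone carrying the raised tray and the arm still holding the handle fully down. I got no verdict back.

- **Valve:** I pressed the yellow cap with 24 N. Depth afterwards put its top at z = 0.085 m, which is fully home.
- **Placing:** The jack sits flat on the bench with its saddle about 1–2 mm from the lift point. Its yaw, 96.5°, matches the carrier. After the first pump I checked the base again, and the jack had stayed in place within about 2 mm.
- **Pumping:** I gave one full stroke down to the stop at 25 N, then let the handle come right back up (pad at z = 0.108 m, 0.107 expected). The second push is held on the stop at about 24 N.
- **Tray height:** The lug top at the mark measured 0.107–0.108 m. I expected about 0.105 m, and camera depth error can explain the 2–3 mm difference.
- **Bystanders:** The meter, tape roll and screwdriver looked unmoved in the last pictures. The jar was hidden by the arm in the last top view, but the side view showed it standing where it was.

The sideways force on the tool was about 7 N in x during the final press; the pictures showed no sideways movement of the jack. Some network finds of the pad and saddle were wrong or on the smaller jack, so I checked them against geometry and depth and did not use those.

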